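Bench run of a lift governor wheel

TASK

Take the black upright knob of the crank on the lift-governor test stand and crank the green wheel anticlockwise (seen from above) until the wheel itself turns at 20 turns a minute; keep it within 3 turns a minute of that for five seconds, then bring it to a stop with its yellow mark at the red pointer and let go. The crank drives the wheel through a slip coupling against a drag shoe, so watch the wheel, not the crank; drive it by the crank only, never let the wheel go over 27 turns a minute or run backwards, and leave the other things on the table where they are.

Things in the scene. Friction and masses are not known exactly. Their poses are not given: they have to be found in the camera images.
- stand: Grey steel test stand, fixed to the table, base plate 310 x 260 x 12 mm. Origin on the table (z = 0) exactly under the upright axis shared by wheel and crank; its x axis points from there to the red pointer. Outside the wheel's rim stand the pointer's bracket (106 mm high) and, across the wheel from it, the drag shoe's guide (111 mm high).
- wheel (a joint): Angle of the green wheel in rad, endless, not wrapped, growing anticlockwise seen from above; at 0 and every multiple of 2 pi the mark is at the pointer. 20 turns a minute are 2.094 rad/s. Moment of inertia 0.093 kg m2 nominal (0.7 to 1.4 times that from unit to unit). The bearing drags with 0.010 N m plus 0.010 N m per rad/s, the shoe with more.
- wheel_mark (a point): Point on the yellow painted stripe (radial, 55 x 12 mm) on the flat top of the green cast-iron wheel (260 mm in diameter, nominal mass 11 kg, top 85 mm above the table); 120 mm from the axis, 86 mm above the table.
- crank: Aluminium coupling drum (78 mm across, top 114 mm above the table) with flat steel arm (top at 127 mm, bolt head on the axis to 132 mm). Origin on the axis, x axis along the arm to the knob. Slip coupling: torque on the wheel = 0.09 N m per rad/s x (crank speed - wheel speed). Wheel 1 s behind; nominally 3.8 rad/s of crank keeps it at 2.094. Held still it brakes; let go, it is carried along.
- shoe: Brass drag shoe, 36 x 32 x 22 mm, lying loose in its four-sided guide on the wheel's top, 110 mm from the axis, across from the pointer; origin under its centre. It rubs with a nominal 0.12 N m against the turning wheel, 0.05 to 0.20 N m from unit to unit, so the crank speed needed varies. It shifts 2 mm in its guide. Leave it alone.
- pointer_tip (a point): Tip of the fixed red pointer at the rim, 120 mm from the axis, 103 mm above the table.
- knob_grip (a point): Point to grip on the centre line of the crank's black knob: an upright cylinder 32 mm in diameter from 134 to 196 mm above the table, this point at 170 mm. It travels endlessly round a circle of 60 mm radius about the stand's axis. The knob swivels freely on its pin, so the hand need not turn; its own axes mean nothing.
- tin: Big coffee tin, steel with brown label, 150 mm in diameter, 165 mm high; origin under its centre. Leave alone.
- can: Red drink can, 66 mm in diameter, 118 mm high; origin under its centre. Leave alone.
- cup: White cup, 84 mm in diameter, 95 mm high; origin under its centre. Leave alone.
- tape: Yellow tape measure, 75 x 40 x 62 mm; origin under its centre. Leave alone.
- carton: Green snack carton lying flat, 200 x 130 x 55 mm; origin under its centre. Leave alone.
- driver: Screwdriver with orange handle lying on the table, about 200 mm long. Leave alone.

How it is judged:
On the way, in this order (a step that is already met when the one before it is completed fails the run):
1. the wheel turns anticlockwise at 20 turns a minute, within 3, for five seconds on end (velocity of joint wheel between 1.78023 and 2.40855 rad/s), for 5 s.
2. the wheel stands still with its mark at the pointer (horizontal distance between wheel_mark and pointer_tip below 0.018 m and velocity of joint wheel between -0.05 and 0.05 rad/s), for 0.3 s.
At the end, for the whole second after the job is handed in: The wheel stands still (under 0.05 rad/s) with the mark within 18 mm (0.15 rad) of the pointer tip seen from above, the crank released (all of step 2); the robot touches nothing.
It fails at once if the wheel goes over 27 turns a minute (velocity of joint wheel above 2.82743 rad/s).
It fails at once if the wheel runs backwards (faster than 0.25 rad/s) (velocity of joint wheel below -0.25 rad/s).
It fails at once if the robot touches the wheel itself (contact force between any of the arm, the fingers and wheel_c0 above 0.5 N).
It fails at once if another thing on the table is pushed away by more than 30 mm (distance of any of tin, can, cup, tape, carton, driver, shoe from where it was at the start of the episode above 0.03 m).
It also fails if it takes over 58 s, if anything falls off the work surface, if the arm or the gripper's body presses on something with over 40 N, if the wrist force passes 120 N, or if a joint passes its speed limit or range.

ROBOT

A 6-joint arm with a two-finger parallel gripper is mounted at the origin on the work surface. World frame = base frame: x ahead of the robot, y to its left, z up, the work surface at z = 0. Lengths are in m, angles in rad, forces in N, time in s.
With the tool pointing down it reaches from about 0.425 to 0.925 m from the base axis. Payload 12.5 kg.
Tool frame: the origin (TCP) lies on the centre line of the jaws, within the pads' length; the fingertips stand 8 mm ahead of it and the grasp point (between the pads) lies 11 mm behind it; z points along the fingers, y is the line along which they close (so a half turn about z gives the same grasp; the last joint's range is limited). The gripper opens to 85 mm and grips with 20 to 120 N. Pads are 22 mm wide; open, the fingers measure 114 mm over their backs; the gripper's body (76 mm by 85 mm) begins 54 mm behind the grasp point. The pads swing forward as they close: fully open they stand 13 mm farther back than shut.
Start: joints at [1.227, 0.491, 1.559, -0, 1.092, -0.106], TCP at [0.147, 0.607, 0.239] pointing down, gripper open.
Joint ranges: [-3.1, 3.1], [-0.84, 2.19], [0.05, 2.79], [-1.13, 4.28], [0.06, 2.93], [-2.69, 2.69]. Speed limits (rad/s): [2.22, 2.22, 2.79, 3.14, 3.14, 3.14].

INTERFACE

Orientations are given as a unit quaternion [x, y, z, w].
In Python, from plant import telemetry, eyes, job gives the robot as it stands.
- The arm moves only by the tool play_rows, never from a script. Its argument "motion" is text: rows parted by semicolons, each of 7 numbers parted by spaces: the shift along the tool's x, y, z as a fraction of full scale, then the turn, a rotation vector about the tool's x, y, z as a fraction of full scale, then the opening, from -1 (shut) to 1 (fully open). A call has 1 to 10 rows; each row shifts and turns the commanded pose from where the row before left it, along the tool's axes as they then stand; what a row does not reach is not made up. Full scale, the value 1, is 0.1 m for a shift and 5 degrees for a turn. A row lasts 1/10 s, in which the tool goes at most 50 mm and 8.59 degrees, less where a joint would pass 70% of its speed; a pose out of reach is approached as far as the arm can. A call with a number of a shift or a turn outside -1 to 1 is refused whole. A call with a gripper value outside its range is refused whole. The fingers move at their own pace and stop on an object; the grip force is fixed at half the most. Time passes only in rows, so rows that do not move let the fingers close. It gives the time, the measured TCP pose, the force, the opening and the grip force at its end, in the units of the state.
- telemetry.get_state(): the state, without advancing time (a new reading comes with each control period).
- eyes.capture(name): name is "scene" or "top" or "wrist"; returns a dict with "pixels" (400x640x3 uint8, red, green, blue), "range_z" (400x640 float32, m along the optical axis (not along the pixel's ray), 0 where there is no reading), "fov_y" (degrees; the focal length in pixels is half the picture's height over the tangent of half this angle, whatever the lens; pixels are square), "cx", "cy" (the principal point, pixels), "origin" and "orientation" of the camera in the world; the wrist camera has in their place "tool_from_camera" (4x4, takes a point from camera to tool coordinates, whose origin is the TCP and whose axes are the flange's). Camera axes: x right, y down, z forward; pixel columns grow to the right and rows downward; lengths in m; the calibration is good to about 2 mm. A picture is of the moment at which its call begins: read the wrist's pose just before it.
- job.close_job(): hands the job in; it is judged then, once.
The state is a dict: "t": time; "joints": joint angles; "qvel": joint speeds; "joint_torque": joint torques, N m; "ee_pos": TCP position; "tool_rot": TCP orientation; "ft_force": force on the tool from outside, world axes, zero at the start; "torque": the same for the moment, N m; "finger_gap": opening from 0.0 (shut) to 1.0 (fully open); "finger_force": force on a finger pad.
Only numpy, scipy, OpenCV 4.12 (cv2) and the standard library are available. Lean on these libraries where they do the work, as an engineer would, in place of code of your own. Each camera call takes 0.05 s, during which the arm holds its last target. There are 200 camera calls.

## Working session

There is one attempt and no reset: what is moved stays moved. The work goes in short steps, Python scripts to look and compute and a tool call to move; the robot and the scene stay as the last step left them, time stands still between calls to the robot, and variables do not carry over. Pictures are saved under pics/ and viewed, at most 10 in all, crops included, and the job is handed in when it is done.

Besides the shell and the picture viewer there is one more tool, called after ">>>" as name(argument=value, ...) on one line, values as JSON. play_rows: Moves the arm, as the interface text tells. Its arguments: {"type":"object","properties":{"motion":{"type":"string"}},"required":["motion"]}

```bash
mkdir -p pics; ls; cat > h.py <<'E'
import numpy as np, cv2
from scipy.spatial.transform import Rotation as R
from plant import telemetry, eyes, job
def cap(n):
    c=eyes.capture(n); c['f']=200/np.tan(np.radians(c['fov_y'])/2); return c
def rot(c):
    o=np.array(c['orientation'],float); return o if o.shape==(3,3) else R.from_quat(o).as_matrix()
def ray(c,u,v,z):
    d=rot(c)@np.array([(u-c['cx'])/c['f'],(v-c['cy'])/c['f'],1]); o=np.array(c['origin']); return o+d*(z-o[2])/d[2]
def save(c,n): cv2.imwrite('pics/'+n,c['pixels'][:,:,::-1])
E
python3 - <<'E'
from h import *
print(telemetry.get_state())
for n in('top','scene'):
    c=cap(n); save(c,n+'0.png'); print(n,c['origin'],c['orientation'],c['f'],c['cx'],c['cy'])
E
```

```text
pics
{'t': 0.0, 'joints': array([ 1.22743081e+00,  4.91571174e-01,  1.55945854e+00, -1.10881334e-05,
        1.09170651e+00, -1.05595449e-01]), 'qvel': array([-5.18300005e-04,  1.81547558e-03,  4.26747950e-05,  4.16766801e-04,
       -9.62987461e-04, -2.11169766e-03]), 'joint_torque': array([-3.61186947e-03, -6.18447590e+01, -2.61590052e+01, -2.23477446e-04,
        4.08752501e-03, -1.86851776e-05]), 'ee_pos': array([0.14711227, 0.60721093, 0.23871739]), 'tool_rot': array([ 1.18602625e-01,  9.92941635e-01, -5.58536763e-04, -1.22484970e-04]), 'ft_force': array([ 0.49637284, -1.37876262,  0.31043141]), 'torque': array([-0.00412118, -0.00741097,  0.01035172]), 'finger_force': 0.0, 'finger_gap': 1.001199122328272}
top [ 0.28566106 -0.01360408  1.26311267] [ 0.70778364 -0.70029849  0.07306118 -0.05732717] 389.0178958719815 311.7658093135452 199.3432028827701
scene [ 1.05944399 -0.82329872  1.61180909] [ 0.91410947  0.28729367 -0.0840668  -0.27349403] 464.46306192656914 318.42669080653377 193.93488566664277
```

View pics/top0.png

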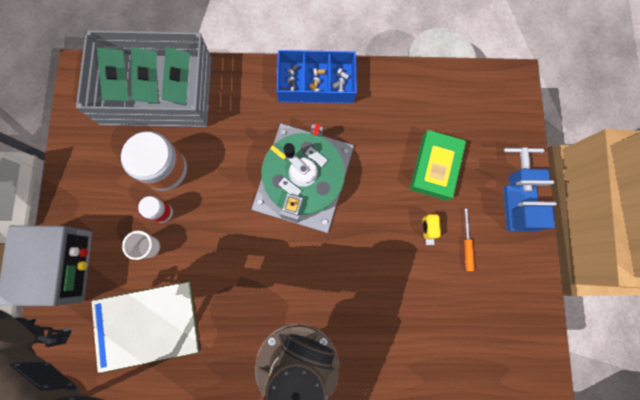

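View pics/scene0.png

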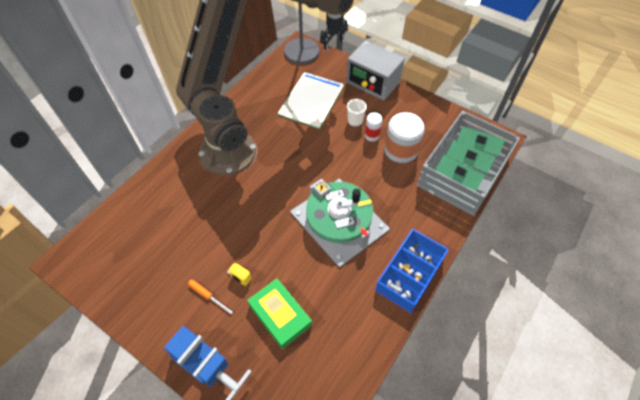

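The top view shows the stand at about (300,172), with the knob at (289,151), the yellow mark at (277,152), the red pointer at (317,130) and the shoe at (291,205). The scene view agrees, with the wheel at (340,210) and the pointer at (364,232).

```bash
cat >> h.py <<'E'
def hsv(c): return cv2.cvtColor(c['pixels'],cv2.COLOR_RGB2HSV)
def blob(m,box):
    x0,y0,x1,y1=box; k=np.zeros(m.shape,np.uint8); k[y0:y1,x0:x1]=m[y0:y1,x0:x1]
    n,l,s,ce=cv2.connectedComponentsWithStats(k.astype(np.uint8))
    if n<2: return None,None,0
    i=1+np.argmax(s[1:,4]); return ce[i],l==i,s[i,4]
E
python3 - <<'E'
from h import *
for n,b in(('top',(245,115,360,235)),('scene',(285,170,395,265))):
    c=cap(n); H=hsv(c); h,s,v=H[...,0],H[...,1],H[...,2]
    g=(h>50)&(h<90)&(s>90)
    _,m,a=blob(g,b)
    ct=max(cv2.findContours(m.astype(np.uint8),cv2.RETR_EXTERNAL,cv2.CHAIN_APPROX_NONE)[0],key=cv2.contourArea)
    hull=cv2.convexHull(ct)[:,0]
    P=np.array([ray(c,*p,.082)[:2] for p in ct[:,0]])
    # robust circle fit with r=.13
    from scipy.optimize import least_squares
    r=least_squares(lambda q:np.hypot(*(P-q[:2]).T)-q[2],[*P.mean(0),.13],loss='soft_l1',f_scale=.002).x
    print(n,'wheel',a,r)
    ce,m,a=blob(((h<6)|(h>174))&(s>150)&(v>90),b); print('red',ce,a,ray(c,*ce,.103)) if a else print('nored')
    print(np.array([ray(c,x,y,.103)[:2] for y,x in np.argwhere(m)]).round(3).tolist()[:40])
    ce,m,a=blob((h>18)&(h<35)&(s>140)&(v>120),b); print('yel',ce,a,ray(c,*ce,.086))
    ce,m,a=blob((v<45),b); print('black',ce,a,ray(c,*ce,.196),ray(c,*ce,.17))
    x0,y0,x1,y1=b; cv2.imwrite(f'pics/{n}1.png',cv2.resize(c['pixels'][y0:y1,x0:x1,::-1],None,fx=4.5,fy=4.5,interpolation=cv2.INTER_CUBIC))
E
python3 -c "
import cv2,numpy as np
a=cv2.imread('pics/top1.png');b=cv2.imread('pics/scene1.png');a=cv2.resize(a,(400,417));b=cv2.resize(b,(400,345))
k=np.zeros((417,800,3),np.uint8);k[:,:400]=a;k[:345,400:]=b;cv2.imwrite('pics/both.png',k)"
```

```text
top wheel 2078 [ 0.58957094 -0.02544956  0.11088996]
red [315.9787234  129.06382979] 47 [ 0.72727344 -0.04993472  0.103     ]
[[0.744, -0.05], [0.744, -0.053], [0.744, -0.056], [0.741, -0.05], [0.741, -0.053], [0.741, -0.056], [0.741, -0.059], [0.737, -0.047], [0.737, -0.05], [0.737, -0.053], [0.738, -0.056], [0.738, -0.059], [0.734, -0.047], [0.734, -0.05], [0.734, -0.053], [0.734, -0.056], [0.731, -0.047], [0.731, -0.05], [0.731, -0.053], [0.731, -0.056], [0.727, -0.044], [0.727, -0.047], [0.727, -0.05], [0.728, -0.053], [0.728, -0.056], [0.724, -0.044], [0.724, -0.047], [0.724, -0.05], [0.724, -0.053], [0.724, -0.056], [0.721, -0.041], [0.721, -0.044], [0.721, -0.047], [0.721, -0.05], [0.721, -0.053], [0.717, -0.041], [0.717, -0.044], [0.718, -0.047], [0.718, -0.05], [0.718, -0.053]]
yel [291.88888889 203.95555556] 90 [0.4905318  0.02191017 0.086     ]
black [289.72727273 152.88636364] 44 [0.61907416 0.02738726 0.196     ] [0.62719771 0.028386   0.17      ]
scene wheel 1410 [ 0.59959716 -0.04102971  0.10421193]
red [363.68 231.56] 25 [ 0.7303028  -0.04889847  0.103     ]
[[0.716, -0.045], [0.72, -0.043], [0.723, -0.041], [0.719, -0.049], [0.722, -0.047], [0.725, -0.045], [0.728, -0.043], [0.731, -0.041], [0.721, -0.053], [0.724, -0.05], [0.727, -0.048], [0.73, -0.046], [0.733, -0.044], [0.726, -0.054], [0.729, -0.052], [0.732, -0.05], [0.735, -0.048], [0.731, -0.055], [0.734, -0.053], [0.737, -0.051], [0.74, -0.049], [0.74, -0.055], [0.743, -0.053], [0.746, -0.051], [0.745, -0.056]]
yel [365.         202.29032258] 31 [0.66271617 0.07267033 0.086     ]
black [355.45454545 197.63636364] 33 [0.65243185 0.00523359 0.196     ] [0.64495745 0.0204488  0.17      ]
```

View pics/both.png

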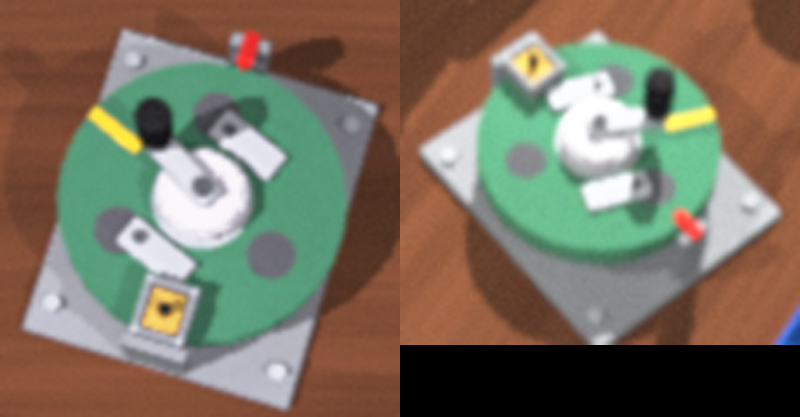

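```bash
python3 - <<'E'
from h import *
from scipy.optimize import least_squares
for n,b,bolt in(('top',(245,115,360,235),(303.65,168.5)),('scene',(285,170,395,265),(340,204.4))):
    c=cap(n); H=hsv(c); h,s,v=H[...,0],H[...,1],H[...,2]
    _,m,a=blob(((h>50)&(h<90)&(s>90)),b)
    ct=np.vstack(cv2.findContours(m.astype(np.uint8),cv2.RETR_EXTERNAL,cv2.CHAIN_APPROX_NONE)[0])
    P=np.array([ray(c,*p,.085)[:2] for p in cv2.convexHull(ct)[:,0]])
    r=least_squares(lambda q:np.hypot(*(P-q[:2]).T)-.13,P.mean(0),loss='soft_l1',f_scale=.002)
    print(n,'wheel',r.x,r.fun.std(),len(P),'bolt',ray(c,*bolt,.132)[:2])
    K=v<50; x0,y0,x1,y1=b
    box=(280,140,298,165) if n=='top' else (346,185,366,205)
    ce,mm,a=blob(K,box); q=np.argwhere(mm); print('knob px',ce,a,q.min(0),q.max(0), [ray(c,*ce,z)[:2].round(4) for z in(.196,.18,.165)])
    box=(265,140,288,162) if n=='top' else (356,195,380,212)
    ce,mm,a=blob((h>18)&(h<35)&(s>110)&(v>120),box); print('mark',ce,a,ray(c,*ce,.085)[:2])
    q=ray(c,*ce,.085)[:2]
E
```

```text
top wheel [ 0.59010493 -0.00810536] 0.0014623245729350877 23 bolt [ 0.59097414 -0.01281535]
knob px [289.02040816 150.1122449 ] 98 [144 285] [156 293] [array([0.6273, 0.0296]), array([0.6324, 0.0302]), array([0.6372, 0.0308])]
mark [277.67816092 151.82758621] 87 [0.65662558 0.06958814]
scene wheel [ 0.59993346 -0.01740568] 0.002480982630406118 21 bolt [ 0.60263321 -0.01613632]
knob px [355.58974359 197.17948718] 39 [194 353] [201 358] [array([0.6518, 0.0072]), array([0.6472, 0.0166]), array([0.6429, 0.0254])]
mark [364.48148148 202.27777778] 54 [0.6607735  0.07215138]
```

>>> play_rows(motion="0 0 -0.2 0 0 -0.91 1;0 0 -0.2 0 0 -0.91 1;0 0 -0.2 0 0 -0.9 1;-0.32 -0.38 0 0 0 0 1;-0.32 -0.38 0 0 0 0 1;-0.32 -0.38 0 0 0 0 1;-0.32 -0.38 0 0 0 0 1;-0.32 -0.38 0 0 0 0 1;-0.32 -0.38 0 0 0 0 1;-0.32 -0.38 0 0 0 0 1")

```text
t: 1.3
ee_pos: [0.372, 0.3396, 0.2995]
tool_rot: [0.0, 1.0, 0.0, 0.0]
ft_force: [1.4, 0.6, 0.6]
finger_gap: 1.002
finger_force: 0.0
```

>>> play_rows(motion="-0.25 -0.38 0 0 0 0 1;-0.25 -0.38 0 0 0 0 1;-0.25 -0.38 0 0 0 0 1;-0.25 -0.38 0 0 0 0 1;-0.25 -0.38 0 0 0 0 1;-0.25 -0.38 0 0 0 0 1;-0.25 -0.38 0 0 0 0 1;-0.25 -0.38 0 0 0 0 1;-0.25 -0.38 0 0 0 0 1;0 0 0 0 0 0 1")

```text
t: 2.3
ee_pos: [0.598, -0.0049, 0.2985]
tool_rot: [0.002, 1.0, -0.0, 0.0]
ft_force: [-1.5, 1.0, -1.1]
finger_gap: 1.0
finger_force: 0.0
```

```bash
sleep 1; python3 - <<'E'
from h import *
s=telemetry.get_state(); print(s['t'],s['ee_pos'],s['tool_rot'],s['joints'])
c=cap('wrist'); print(c['f'],c['cx'],c['cy'],c['tool_from_camera']); save(c,'w0.png'); np.savez('w0.npz',ee=s['ee_pos'],q=s['tool_rot'],**{k:c[k] for k in('pixels','range_z','tool_from_camera','f','cx','cy')})
d=cap('scene'); save(d,'s2.png'); e=cap('top')
k=np.zeros((400,800,3),np.uint8); k[:,:640]=c['pixels'][:,:,::-1]; k[:95*2,640:800]=cv2.resize(d['pixels'][160:280,280:400,::-1],(160,190)); k[200:,640:]=cv2.resize(e['pixels'][110:240,240:360,::-1],(160,200)); cv2.imwrite('pics/k0.png',k)
E
```

```text
2.3 [ 0.59798887 -0.00492322  0.29850275] [ 2.18145159e-03  9.99997570e-01 -3.14131359e-04  3.98695917e-05] [-1.18400340e-01  3.99420590e-01  1.54901033e+00 -6.61419297e-04
  1.19300976e+00 -1.68458983e+00]
356.7027994560351 319.38930951776 194.2176453442772 [[-8.64889320e-04 -9.48844912e-01 -3.15741325e-01  8.15502014e-02]
 [ 9.99999363e-01 -5.91822852e-04 -9.60725261e-04 -4.35782434e-04]
 [ 7.24716344e-04 -3.15741955e-01  9.48844820e-01 -1.34990015e-01]
 [ 0.00000000e+00  0.00000000e+00  0.00000000e+00  1.00000000e+00]]
```

View pics/k0.png

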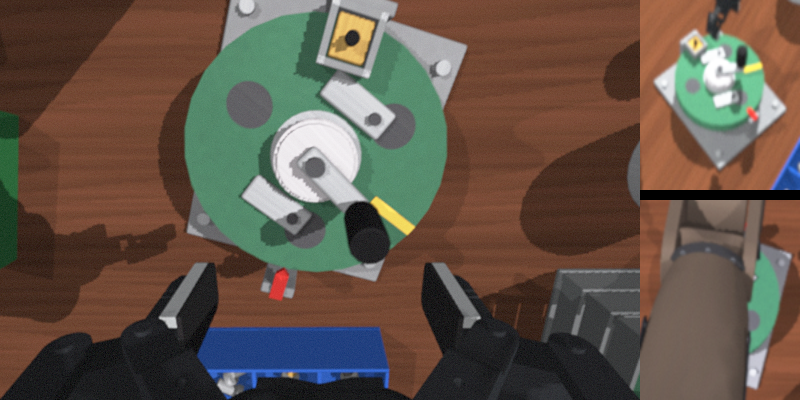

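The wrist view shows the bolt at (315,167), the knob's top at (370,247), the pointer tip at (284,270), the mark at (392,216) and the shoe at (352,38). The scene view stays clear past the hand.

```bash
cat >> h.py <<'E'
def wrist_pose(c,s):
    T=np.eye(4); T[:3,:3]=R.from_quat(s['tool_rot']).as_matrix(); T[:3,3]=s['ee_pos']; T=T@c['tool_from_camera']
    c['origin']=T[:3,3]; c['orientation']=T[:3,:3]; return c
E
python3 - <<'E'
from h import *
from scipy.optimize import least_squares
z=np.load('w0.npz'); c={k:z[k] for k in z.files}; wrist_pose(c,dict(ee_pos=c['ee'],tool_rot=c['q']))
H=hsv(c); h,s,v=H[...,0],H[...,1],H[...,2]
print(c['origin'])
_,m,a=blob((h>50)&(h<90)&(s>80),(170,0,460,290))
ct=np.vstack(cv2.findContours(m.astype(np.uint8),cv2.RETR_EXTERNAL,cv2.CHAIN_APPROX_NONE)[0])
P=np.array([ray(c,*p,.085)[:2] for p in cv2.convexHull(ct)[:,0]])
for r0 in(None,.13):
    r=least_squares(lambda q:np.hypot(*(P-q[:2]).T)-(r0 or q[2]),[*P.mean(0),.13],loss='soft_l1',f_scale=.002);print('wheel',r.x,r.fun.std())
print('bolt',ray(c,315,167,.132)[:2])
# drum (white) 
ce,m,a=blob(((h<6)|(h>174))&(s>150)&(v>90),(255,260,305,305)); q=np.argwhere(m); print('red',ce,a,q.min(0),q.max(0),'tip',ray(c,284,269,.103)[:2],'cen',ray(c,*ce,.103)[:2])
ce,m,a=blob((v<60),(335,195,400,275)); q=np.argwhere(m);print('knob',ce,a,q.min(0),q.max(0))
print('knobtop',ray(c,370,247,.196)[:2])
ce,m,a=blob((h>18)&(h<35)&(s>110)&(v>100),(362,190,420,240)); 
pts=np.array([ray(c,x,y,.085)[:2] for y,x in np.argwhere(m)]); print('mark',ce,a,pts.mean(0))
# depth check
for u,w in((315,167),(370,247),(392,216)): print(c['range_z'][w,u], (np.linalg.inv(c['orientation'])@(ray(c,u,w,{167:.132,247:.196,216:.085}[w])-c['origin']))[2])
E
```

```text
[ 0.51642697 -0.00491837  0.4334864 ]
wheel [ 0.5924612  -0.01010218  0.12896136] 0.00030173535406149895
wheel [ 0.59254377 -0.00983102  0.13      ] 0.000361588482822808
bolt [ 0.59183633 -0.0095337 ]
red [278.4925 284.9525] 400 [268 268] [300 287] tip [ 0.70899744 -0.04352776] cen [ 0.7282536  -0.05011026]
knob [365.7937046 232.7811138] 2065 [202 345] [262 389]
knobtop [0.63669924 0.03147729]
mark [392.07872697 215.81407035] 597 [0.65678861 0.07033914]
0.30958515 0.309884303436155
0.26355588 0.2632076652160228
0.3735772 0.3747939247914485
```

>>> play_rows(motion="-0.192 0.18 0 0 0 0 1;-0.192 0.18 0 0 0 0 1;0 0 0.35 0 0 0 1;0 0 0.35 0 0 0 1;0 0 0.35 0 0 0 1;0 0 0.34 0 0 0 1;0 0 0 0 0 0 1")

```text
t: 3.15
ee_pos: [0.632, 0.0367, 0.1567]
tool_rot: [-0.001, 1.0, 0.0, -0.004]
ft_force: [0.4, 0.1, -0.6]
finger_gap: 0.998
finger_force: 0.0
```

```bash
sleep 1; python3 - <<'E'
from h import *
s=telemetry.get_state(); print(s['t'],s['ee_pos'],s['tool_rot'],s['ft_force'])
c=cap('wrist'); s2=telemetry.get_state(); print(s2['ee_pos']); d=cap('scene')
k=np.hstack([c['pixels'][:,:,::-1],cv2.resize(d['pixels'][160:260,290:330+10,::-1],(160,320))[:400] if 0 else np.zeros((400,160,3),np.uint8)]); k[:160,640:]=cv2.resize(d['pixels'][160:260,290:390,::-1],(160,160)); cv2.imwrite('pics/k1.png',k)
E
```

```text
3.15 [0.63198527 0.0366958  0.15671884] [-6.07088204e-04  9.99993647e-01  2.62766877e-04 -3.50261402e-03] [ 0.44237854  0.06287791 -0.60392161]
[0.63333323 0.03646983 0.15950152]
```

View pics/k1.png

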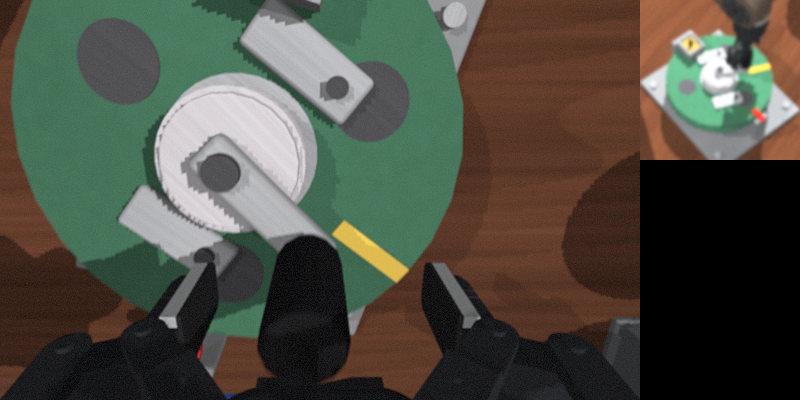

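The knob stands between the open fingers at (304,310), about 5 mm to the left of the jaw centre at x=320. I'll correct that and close.

>>> play_rows(motion="-0.03 -0.055 0 0 0 0 1;0 0 0 0 0 0 1;0 0 0 0 0 0 -1;0 0 0 0 0 0 -1;0 0 0 0 0 0 -1;0 0 0 0 0 0 -1;0 0 0 0 0 0 -1;0 0 0 0 0 0 -1")

```text
t: 4.05
ee_pos: [0.6376, 0.0297, 0.1607]
tool_rot: [0.0, 1.0, -0.0, 0.0]
ft_force: [-0.2, -0.1, 4.7]
finger_gap: 0.359
finger_force: 59.1
```

```bash
sleep 1; cat >> h.py <<'E'
AX=np.array([.5923,-.0098]); PT=-16.1
def wheel(n='scene',dbg=None):
    s=telemetry.get_state(); c=cap(n)
    if n=='wrist': wrist_pose(c,s)
    H=hsv(c); h,sa,v=H[...,0],H[...,1],H[...,2]
    m=((h>18)&(h<35)&(sa>100)&(v>90))
    out=[]
    for y,x in np.argwhere(m):
        p=ray(c,x,y,.086)[:2]-AX
        if .05<np.hypot(*p)<.135: out.append(p)
    out=np.array(out)
    e=s['ee_pos'][:2]-AX
    res=dict(t=s['t'],crank=np.degrees(np.arctan2(e[1],e[0])),r=np.hypot(*e),z=s['ee_pos'][2],F=s['ft_force'].round(1),n=len(out),gap=s['finger_gap'])
    if len(out):
        a=np.degrees(np.arctan2(out[:,1],out[:,0])); 
        # exclude shoe
        rel=(a-PT)%360; k=(abs(rel-180)>21); 
        if k.sum(): 
            q=np.radians(rel[k]); res.update(wheel=np.degrees(np.arctan2(np.sin(q).mean(),np.cos(q).mean()))%360,nk=int(k.sum()),rad=np.hypot(*out[k].T).mean(),spread=np.hypot(np.sin(q).mean(),np.cos(q).mean()))
    if dbg: save(c,dbg)
    return res
E
python3 -c "
from h import *
print(wheel('scene'));print(wheel('wrist'))"
```

```text
{'t': 4.05, 'crank': np.float64(41.09558161372373), 'r': np.float64(0.06011310324205449), 'z': np.float64(0.16067237530199804), 'F': array([-0.2, -0.1,  4.7]), 'n': 109, 'gap': 0.35929457746812177, 'wheel': np.float64(65.63957551611533), 'nk': 63, 'rad': np.float64(0.10743186907704655), 'spread': np.float64(0.998471816841114)}
{'t': 4.1, 'crank': np.float64(41.10255040173367), 'r': np.float64(0.0601065095857627), 'z': np.float64(0.16065849950382086), 'F': array([ 0. , -0.5,  5. ]), 'n': 1561, 'gap': 0.35867793018606836, 'wheel': np.float64(66.58448342914917), 'nk': 1561, 'rad': np.float64(0.1010550618913852), 'spread': np.float64(0.9992738922189789)}
```

```bash
cat > plan.py <<'E'
import sys,json,os; from h import *
# usage: plan.py w1 w2 ... (rad/s per row); continues from stored commanded state
st=json.load(open('cmd.json')) if os.path.exists('cmd.json') else dict(th=np.radians(41.1),x=.0601*np.cos(np.radians(41.1)),y=.0601*np.sin(np.radians(41.1)))
def plan(ws,rad=.0603):
    th,x,y=st['th'],st['x'],st['y']; o=[]
    for w in ws:
        th+=w*.1
        a=round(-(rad*np.cos(th)-x)/.1,2); b=round((rad*np.sin(th)-y)/.1,2)
        x-=a*.1; y+=b*.1; o.append(f'{a:g} {b:g} 0 0 0 0 -1')
    print(';'.join(o)); json.dump(dict(th=th,x=x,y=y),open('cmd.json','w'))
def show(*cams):
    for n in cams or ('scene',):
        r=wheel(n); print(n,{k:(round(float(v),3) if np.ndim(v)==0 else v.tolist()) for k,v in r.items()})
    print('cmd deg',np.degrees(st['th'])%360)
if __name__=='__main__':
    cams=[a for a in sys.argv[1:] if a.isalpha()]; ws=[float(a) for a in sys.argv[1:] if not a.isalpha()]
    if cams: show(*cams)
    if ws: plan(ws)
E
python3 plan.py .5 1 1.5 2 2.5 3 3.4 3.4 3.4 3.4
```

```text
0.02 0.02 0 0 0 0 -1;0.04 0.04 0 0 0 0 -1;0.08 0.06 0 0 0 0 -1;0.1 0.05 0 0 0 0 -1;0.15 0.03 0 0 0 0 -1;0.18 -0 0 0 0 0 -1;0.19 -0.08 0 0 0 0 -1;0.16 -0.13 0 0 0 0 -1;0.1 -0.18 0 0 0 0 -1;0.04 -0.2 0 0 0 0 -1
```

>>> play_rows(motion="0.02 0.02 0 0 0 0 -1;0.04 0.04 0 0 0 0 -1;0.08 0.06 0 0 0 0 -1;0.1 0.05 0 0 0 0 -1;0.15 0.03 0 0 0 0 -1;0.18 0 0 0 0 0 -1;0.19 -0.08 0 0 0 0 -1;0.16 -0.13 0 0 0 0 -1;0.1 -0.18 0 0 0 0 -1;0.04 -0.2 0 0 0 0 -1")

```text
t: 5.15
ee_pos: [0.5318, -0.0094, 0.1607]
tool_rot: [0.0, 1.0, 0.0, 0.002]
ft_force: [17.8, 3.4, -7.3]
finger_gap: 0.359
finger_force: 60.8
```

```bash
sleep 1; python3 plan.py scene wrist 3.4 3.4 3.4 3.4 3.4 3.4 3.4 3.4 3.4 3.4
```

```text
scene {'t': 5.15, 'crank': 179.639, 'r': 0.061, 'z': 0.161, 'F': [17.8, 3.4, -7.3], 'n': 60.0, 'gap': 0.359, 'wheel': 93.143, 'nk': 60.0, 'rad': 0.104, 'spread': 0.999}
wrist {'t': 5.2, 'crank': -178.068, 'r': 0.06, 'z': 0.161, 'F': [4.0, -3.9, 1.2], 'n': 4021.0, 'gap': 0.366, 'wheel': 98.833, 'nk': 919.0, 'rad': 0.105, 'spread': 0.999}
cmd deg 179.18282862652836
-0.04 -0.2 0 0 0 0 -1;-0.09 -0.18 0 0 0 0 -1;-0.15 -0.13 0 0 0 0 -1;-0.19 -0.08 0 0 0 0 -1;-0.21 -0.01 0 0 0 0 -1;-0.19 0.05 0 0 0 0 -1;-0.17 0.12 0 0 0 0 -1;-0.11 0.17 0 0 0 0 -1;-0.06 0.2 0 0 0 0 -1;0.02 0.2 0 0 0 0 -1
```

>>> play_rows(motion="-0.04 -0.2 0 0 0 0 -1;-0.09 -0.18 0 0 0 0 -1;-0.15 -0.13 0 0 0 0 -1;-0.19 -0.08 0 0 0 0 -1;-0.21 -0.01 0 0 0 0 -1;-0.19 0.05 0 0 0 0 -1;-0.17 0.12 0 0 0 0 -1;-0.11 0.17 0 0 0 0 -1;-0.06 0.2 0 0 0 0 -1;0.02 0.2 0 0 0 0 -1")

```text
t: 6.25
ee_pos: [0.6508, 0.005, 0.1606]
tool_rot: [0.0, 1.0, -0.0, 0.0]
ft_force: [-6.8, -4.3, 8.0]
finger_gap: 0.358
finger_force: 62.4
```

```bash
sleep 1; python3 plan.py scene 3.5 3.5 3.5 3.5 3.5 3.5 3.5 3.5 3.5 3.5
```

```text
scene {'t': 6.25, 'crank': 14.15, 'r': 0.06, 'z': 0.161, 'F': [-6.8, -4.3, 8.0], 'n': 50.0, 'gap': 0.358}
cmd deg 13.988478971008192
0.08 0.19 0 0 0 0 -1;0.15 0.15 0 0 0 0 -1;0.19 0.09 0 0 0 0 -1;0.21 0.03 0 0 0 0 -1;0.2 -0.06 0 0 0 0 -1;0.17 -0.11 0 0 0 0 -1;0.13 -0.17 0 0 0 0 -1;0.05 -0.21 0 0 0 0 -1;-0.01 -0.21 0 0 0 0 -1;-0.09 -0.19 0 0 0 0 -1
```

>>> play_rows(motion="0.08 0.19 0 0 0 0 -1;0.15 0.15 0 0 0 0 -1;0.19 0.09 0 0 0 0 -1;0.21 0.03 0 0 0 0 -1;0.2 -0.06 0 0 0 0 -1;0.17 -0.11 0 0 0 0 -1;0.13 -0.17 0 0 0 0 -1;0.05 -0.21 0 0 0 0 -1;-0.01 -0.21 0 0 0 0 -1;-0.09 -0.19 0 0 0 0 -1")

```text
t: 7.3
ee_pos: [0.5429, -0.0447, 0.1607]
tool_rot: [0.0, 1.0, 0.0, 0.001]
ft_force: [15.1, 13.5, -3.9]
finger_gap: 0.361
finger_force: 62.1
```

```bash
sleep 1; python3 plan.py scene 3.5 3.5 3.5 3.5 3.5 3.5 3.5 3.5 3.5 3.5
cat > sim.py <<'E'
import numpy as np; from scipy.optimize import least_squares
# segments: (duration, crank speed); cameras = .05 s at 0
def run(J,Ts,segs,th0,v0=0.,dt=.005,wd=False):
    th,v=th0,v0; t=0; T=[];A=[];V=[]
    for d,w in segs:
        for _ in range(round(d/dt)):
            tq=.09*(w-v)-.01*v; fr=Ts+.01
            if v>0 or tq>fr: v=max(0,v+(tq-fr)/J*dt)
            th+=v*dt; t+=dt; T.append(t);A.append(th);V.append(v)
    return np.array(T),np.array(A),np.array(V)
E
```

```text
scene {'t': 7.3, 'crank': -144.79, 'r': 0.06, 'z': 0.161, 'F': [15.1, 13.5, -3.9], 'n': 65.0, 'gap': 0.361, 'wheel': 284.139, 'nk': 65.0, 'rad': 0.1, 'spread': 0.999}
cmd deg 214.52370726679612
-0.15 -0.15 0 0 0 0 -1;-0.19 -0.09 0 0 0 0 -1;-0.21 -0.02 0 0 0 0 -1;-0.2 0.06 0 0 0 0 -1;-0.17 0.12 0 0 0 0 -1;-0.12 0.17 0 0 0 0 -1;-0.06 0.2 0 0 0 0 -1;0.02 0.21 0 0 0 0 -1;0.09 0.19 0 0 0 0 -1;0.15 0.15 0 0 0 0 -1
```

>>> play_rows(motion="-0.15 -0.15 0 0 0 0 -1;-0.19 -0.09 0 0 0 0 -1;-0.21 -0.02 0 0 0 0 -1;-0.2 0.06 0 0 0 0 -1;-0.17 0.12 0 0 0 0 -1;-0.12 0.17 0 0 0 0 -1;-0.06 0.2 0 0 0 0 -1;0.02 0.21 0 0 0 0 -1;0.09 0.19 0 0 0 0 -1;0.15 0.15 0 0 0 0 -1")

```text
t: 8.35
ee_pos: [0.6266, 0.04, 0.1606]
tool_rot: [-0.0, 1.0, -0.0, 0.0]
ft_force: [-5.0, -12.1, 8.2]
finger_gap: 0.359
finger_force: 63.3
```

```bash
sleep 1; python3 plan.py scene 3.5 3.5 3.5 3.5 3.5 3.5 3.5 3.5 3.5 3.5
cat > fit.py <<'E'
from sim import *
C=(.05,0)
base=[C]+[(.1,w) for w in(.5,1,1.5,2,2.5,3,3.4,3.4,3.4,3.4)]+[C,C,(1,3.4),C,(1,3.5),C,(1,3.5)]
def fit(segs,obs,t0=4.10):
    tt=np.array([o[0] for o in obs])-t0; a=np.radians([o[1] for o in obs])
    f=lambda p:np.interp(tt,*run(p[0],p[1],segs,np.radians(p[2]))[:2])-a
    r=least_squares(f,[.093,.12,66],x_scale=[.05,.05,5],bounds=([.06,.04,60],[.14,.21,70]),diff_step=.01); return r.x,np.degrees(r.fun)
E

```

```text
scene {'t': 8.35, 'crank': 55.5, 'r': 0.06, 'z': 0.161, 'F': [-5.0, -12.1, 8.2], 'n': 103.0, 'gap': 0.359, 'wheel': 33.014, 'nk': 62.0, 'rad': 0.105, 'spread': 0.999}
cmd deg 55.05893556258411
0.19 0.09 0 0 0 0 -1;0.21 0.02 0 0 0 0 -1;0.2 -0.06 0 0 0 0 -1;0.17 -0.12 0 0 0 0 -1;0.12 -0.17 0 0 0 0 -1;0.05 -0.21 0 0 0 0 -1;-0.02 -0.21 0 0 0 0 -1;-0.09 -0.19 0 0 0 0 -1;-0.15 -0.14 0 0 0 0 -1;-0.19 -0.09 0 0 0 0 -1
```

>>> play_rows(motion="0.19 0.09 0 0 0 0 -1;0.21 0.02 0 0 0 0 -1;0.2 -0.06 0 0 0 0 -1;0.17 -0.12 0 0 0 0 -1;0.12 -0.17 0 0 0 0 -1;0.05 -0.21 0 0 0 0 -1;-0.02 -0.21 0 0 0 0 -1;-0.09 -0.19 0 0 0 0 -1;-0.15 -0.14 0 0 0 0 -1;-0.19 -0.09 0 0 0 0 -1")

```text
t: 9.4
ee_pos: [0.5776, -0.0685, 0.1606]
tool_rot: [0.001, 1.0, 0.001, 0.0]
ft_force: [3.9, 21.7, 5.0]
finger_gap: 0.363
finger_force: 63.5
```

```bash
sleep 1; python3 plan.py scene wrist; python3 - <<'E'
from fit import *
s=base+[C,(1,3.5)]
p,r=fit(s,[(5.15,93.1),(5.2,98.8),(7.3,284.1),(8.35,393)]); print(p,r)
T,A,V=run(p[0],p[1],s,np.radians(p[2]))
for t in(7.3,8.35,9.4): print(t,np.degrees(np.interp(t-4.1,T,A)),np.interp(t-4.1,T,V))
E
```

```text
scene {'t': 9.4, 'crank': -104.013, 'r': 0.061, 'z': 0.161, 'F': [3.9, 21.7, 5.0], 'n': 2.0, 'gap': 0.363, 'wheel': 142.981, 'nk': 2.0, 'rad': 0.078, 'spread': 1.0}
wrist {'t': 9.45, 'crank': -101.087, 'r': 0.06, 'z': 0.161, 'F': [3.8, 6.2, 4.9], 'n': 6199.0, 'gap': 0.362, 'wheel': 152.73, 'nk': 2513.0, 'rad': 0.102, 'spread': 0.999}
cmd deg 255.5941638583722
[6.00000000e-02 1.04817892e-01 7.00000000e+01] [ 0.73993871 -1.89034034 -0.71235905  0.63620659]
7.3 283.3876409471562 1.9034542212808403
8.35 393.6362065884783 1.9374234070901788
9.4 504.84304780629526 1.9432832417210804
```

```bash
cp cmd.json cmd_bak.json; for i in 1 2 3 4 5 6 7; do python3 plan.py 3.6 3.6 3.6 3.6 3.6 3.6 3.6 3.6 3.6 3.6; cat cmd.json; echo; done
```

```text
-0.21 -0.01 0 0 0 0 -1;-0.21 0.06 0 0 0 0 -1;-0.17 0.13 0 0 0 0 -1;-0.12 0.18 0 0 0 0 -1;-0.04 0.21 0 0 0 0 -1;0.03 0.21 0 0 0 0 -1;0.11 0.19 0 0 0 0 -1;0.17 0.14 0 0 0 0 -1;0.2 0.07 0 0 0 0 -1;0.22 -0 0 0 0 0 -1
{"th": 20.627330322569655, "x": -0.012710840122671586, "y": 0.059508252272225136}
0.2 -0.09 0 0 0 0 -1;0.16 -0.14 0 0 0 0 -1;0.09 -0.2 0 0 0 0 -1;0.02 -0.21 0 0 0 0 -1;-0.05 -0.21 0 0 0 0 -1;-0.13 -0.18 0 0 0 0 -1;-0.17 -0.12 0 0 0 0 -1;-0.21 -0.05 0 0 0 0 -1;-0.22 0.03 0 0 0 0 -1;-0.19 0.1 0 0 0 0 -1
{"th": 24.22733032256965, "x": 0.037289159877328414, "y": -0.04749174772777486}
-0.14 0.16 0 0 0 0 -1;-0.08 0.2 0 0 0 0 -1;-0 0.22 0 0 0 0 -1;0.07 0.2 0 0 0 0 -1;0.15 0.17 0 0 0 0 -1;0.19 0.1 0 0 0 0 -1;0.21 0.03 0 0 0 0 -1;0.21 -0.05 0 0 0 0 -1;0.18 -0.12 0 0 0 0 -1;0.13 -0.17 0 0 0 0 -1
{"th": 27.827330322569644, "x": -0.05471084012267158, "y": 0.026508252272225155}
0.05 -0.21 0 0 0 0 -1;-0.02 -0.22 0 0 0 0 -1;-0.09 -0.19 0 0 0 0 -1;-0.16 -0.15 0 0 0 0 -1;-0.2 -0.08 0 0 0 0 -1;-0.21 -0.01 0 0 0 0 -1;-0.21 0.07 0 0 0 0 -1;-0.16 0.13 0 0 0 0 -1;-0.11 0.19 0 0 0 0 -1;-0.04 0.21 
[... 283 characters left out ...]
1;-0.06 -0.21 0 0 0 0 -1
{"th": 35.02733032256963, "x": -0.05371084012267159, "y": -0.027491747727774844}
-0.13 -0.17 0 0 0 0 -1;-0.18 -0.11 0 0 0 0 -1;-0.21 -0.05 0 0 0 0 -1;-0.22 0.04 0 0 0 0 -1;-0.19 0.1 0 0 0 0 -1;-0.13 0.17 0 0 0 0 -1;-0.07 0.2 0 0 0 0 -1;0 0.22 0 0 0 0 -1;0.08 0.2 0 0 0 0 -1;0.15 0.16 0 0 0 0 -1
{"th": 38.62733032256963, "x": 0.036289159877328406, "y": 0.04850825227222516}
0.19 0.09 0 0 0 0 -1;0.22 0.03 0 0 0 0 -1;0.21 -0.06 0 0 0 0 -1;0.17 -0.12 0 0 0 0 -1;0.13 -0.18 0 0 0 0 -1;0.05 -0.21 0 0 0 0 -1;-0.03 -0.22 0 0 0 0 -1;-0.1 -0.19 0 0 0 0 -1;-0.16 -0.14 0 0 0 0 -1;-0.21 -0.08 0 0 0 0 -1
{"th": 42.22733032256962, "x": -0.010710840122671605, "y": -0.05949174772777483}
```

>>> play_rows(motion="-0.21 -0.01 0 0 0 0 -1;-0.21 0.06 0 0 0 0 -1;-0.17 0.13 0 0 0 0 -1;-0.12 0.18 0 0 0 0 -1;-0.04 0.21 0 0 0 0 -1;0.03 0.21 0 0 0 0 -1;0.11 0.19 0 0 0 0 -1;0.17 0.14 0 0 0 0 -1;0.2 0.07 0 0 0 0 -1;0.22 0 0 0 0 0 -1")

```text
t: 10.5
ee_pos: [0.5794, 0.0496, 0.1606]
tool_rot: [-0.0, 1.0, -0.001, 0.001]
ft_force: [6.8, -23.6, 1.1]
finger_gap: 0.359
finger_force: 63.4
```

>>> play_rows(motion="0.2 -0.09 0 0 0 0 -1;0.16 -0.14 0 0 0 0 -1;0.09 -0.2 0 0 0 0 -1;0.02 -0.21 0 0 0 0 -1;-0.05 -0.21 0 0 0 0 -1;-0.13 -0.18 0 0 0 0 -1;-0.17 -0.12 0 0 0 0 -1;-0.21 -0.05 0 0 0 0 -1;-0.22 0.03 0 0 0 0 -1;-0.19 0.1 0 0 0 0 -1")

```text
t: 11.5
ee_pos: [0.6297, -0.0572, 0.1605]
tool_rot: [0.001, 1.0, 0.0, -0.001]
ft_force: [-8.7, 9.2, 10.7]
finger_gap: 0.357
finger_force: 64.8
```

>>> play_rows(motion="-0.14 0.16 0 0 0 0 -1;-0.08 0.2 0 0 0 0 -1;0 0.22 0 0 0 0 -1;0.07 0.2 0 0 0 0 -1;0.15 0.17 0 0 0 0 -1;0.19 0.1 0 0 0 0 -1;0.21 0.03 0 0 0 0 -1;0.21 -0.05 0 0 0 0 -1;0.18 -0.12 0 0 0 0 -1;0.13 -0.17 0 0 0 0 -1")

```text
t: 12.5
ee_pos: [0.5377, 0.0165, 0.1607]
tool_rot: [-0.0, 1.0, -0.0, 0.002]
ft_force: [19.6, -6.1, -6.4]
finger_gap: 0.357
finger_force: 63.5
```

>>> play_rows(motion="0.05 -0.21 0 0 0 0 -1;-0.02 -0.22 0 0 0 0 -1;-0.09 -0.19 0 0 0 0 -1;-0.16 -0.15 0 0 0 0 -1;-0.2 -0.08 0 0 0 0 -1;-0.21 -0.01 0 0 0 0 -1;-0.21 0.07 0 0 0 0 -1;-0.16 0.13 0 0 0 0 -1;-0.11 0.19 0 0 0 0 -1;-0.04 0.21 0 0 0 0 -1")

```text
t: 13.5
ee_pos: [0.6528, -0.0092, 0.1605]
tool_rot: [0.0, 1.0, -0.0, -0.0]
ft_force: [-12.3, -1.4, 11.6]
finger_gap: 0.362
finger_force: 64.9
```

>>> play_rows(motion="0.04 0.21 0 0 0 0 -1;0.11 0.19 0 0 0 0 -1;0.17 0.13 0 0 0 0 -1;0.21 0.06 0 0 0 0 -1;0.22 -0.01 0 0 0 0 -1;0.19 -0.09 0 0 0 0 -1;0.16 -0.15 0 0 0 0 -1;0.09 -0.2 0 0 0 0 -1;0.01 -0.21 0 0 0 0 -1;-0.06 -0.21 0 0 0 0 -1")

```text
t: 14.5
ee_pos: [0.5386, -0.0377, 0.1607]
tool_rot: [0.0, 1.0, 0.0, 0.001]
ft_force: [17.0, 11.5, -5.0]
finger_gap: 0.356
finger_force: 63.5
```

>>> play_rows(motion="-0.13 -0.17 0 0 0 0 -1;-0.18 -0.11 0 0 0 0 -1;-0.21 -0.05 0 0 0 0 -1;-0.22 0.04 0 0 0 0 -1;-0.19 0.1 0 0 0 0 -1;-0.13 0.17 0 0 0 0 -1;-0.07 0.2 0 0 0 0 -1;0 0.22 0 0 0 0 -1;0.08 0.2 0 0 0 0 -1;0.15 0.16 0 0 0 0 -1")

```text
t: 15.5
ee_pos: [0.6283, 0.0389, 0.1606]
tool_rot: [-0.0, 1.0, -0.001, 0.0]
ft_force: [-7.0, -13.4, 9.0]
finger_gap: 0.359
finger_force: 64.9
```

>>> play_rows(motion="0.19 0.09 0 0 0 0 -1;0.22 0.03 0 0 0 0 -1;0.21 -0.06 0 0 0 0 -1;0.17 -0.12 0 0 0 0 -1;0.13 -0.18 0 0 0 0 -1;0.05 -0.21 0 0 0 0 -1;-0.03 -0.22 0 0 0 0 -1;-0.1 -0.19 0 0 0 0 -1;-0.16 -0.14 0 0 0 0 -1;-0.21 -0.08 0 0 0 0 -1")

```text
t: 16.5
ee_pos: [0.5817, -0.0694, 0.1606]
tool_rot: [0.001, 1.0, 0.001, 0.0]
ft_force: [2.1, 21.6, 4.2]
finger_gap: 0.36
finger_force: 64.7
```

```bash
python3 plan.py scene wrist; python3 - <<'E'
from fit import *
s=base+[C,(1,3.5),C,C,(7,3.6)]
T,A,V=run(.065,.105,s,np.radians(68))
for t in(9.45,9.5,10,10.5,16.5): print(t,np.degrees(np.interp(t-4.1,T,A))%360,np.interp(t-4.1,T,V))
E
```

```text
scene {'t': 16.5, 'crank': -100.051, 'r': 0.061, 'z': 0.161, 'F': [2.1, 21.6, 4.2], 'n': 69.0, 'gap': 0.36, 'wheel': 272.474, 'nk': 69.0, 'rad': 0.101, 'spread': 0.998}
wrist {'t': 16.55, 'crank': -97.027, 'r': 0.06, 'z': 0.161, 'F': [3.7, 7.3, 6.0], 'n': 5797.0, 'gap': 0.357, 'wheel': 276.786, 'nk': 2156.0, 'rad': 0.103, 'spread': 0.998}
cmd deg 259.44780758804427
9.45 142.2097159094377 1.7063733538465278
9.5 146.75978320576246 1.494104120500969
10 194.78600201752624 1.8147000188753946
10.5 249.18645315246363 1.9628132175189321
16.5 242.9756861551591 2.08998797537416
```

```bash
python3 - <<'E'
from sim import *
for J,Ts in((.065,.10),(.08,.10),(.095,.1)):
  for n in(2,3,4,5):
    T,A,V=run(J,Ts,[(.05,0),(.05,0),(.1*n,2.5),(1-.1*n,0)],np.radians(272.5),2.13)
    print(J,n,np.degrees(A[-1]),V[-1], np.degrees(A[9]))
E
python3 plan.py 2.5 2.5 2.5 
```

```text
0.065 2 322.5167398683319 0.0 278.219412839116
0.065 3 329.9588101166276 0.0 278.219412839116
0.065 4 337.29320729094025 0.0 278.219412839116
0.065 5 344.4980042456091 0.04999654426242744 278.219412839116
0.08 2 330.96012594404056 0.0 278.28980953583095
0.08 3 338.5765339845109 0.006411224735037274 278.28980953583095
0.08 4 345.77620208298754 0.13136982427061664 278.28980953583095
0.08 5 352.2154743832274 0.27302202166476736 278.28980953583095
0.095 2 339.1047307343071 0.09563825532495343 278.33832788913793
0.095 3 346.1673251082523 0.20329378383482016 278.33832788913793
0.095 4 352.5810877490363 0.32293264571515107 278.33832788913793
0.095 5 358.2737960121982 0.45588872767529653 278.33832788913793
-0.15 -0.01 0 0 0 0 -1;-0.14 0.03 0 0 0 0 -1;-0.14 0.07 0 0 0 0 -1
```

>>> play_rows(motion="-0.15 -0.01 0 0 0 0 -1;-0.14 0.03 0 0 0 0 -1;-0.14 0.07 0 0 0 0 -1;0 0 0 0 0 0 -1;0 0 0 0 0 0 -1;0 0 0 0 0 0 -1;0 0 0 0 0 0 -1;0 0 0 0 0 0 -1;0 0 0 0 0 0 -1;0 0 0 0 0 0 -1")

```text
t: 17.6
ee_pos: [0.6246, -0.0604, 0.1606]
tool_rot: [0.0, 1.0, -0.0, 0.0]
ft_force: [0.0, -0.1, 6.5]
finger_gap: 0.359
finger_force: 64.8
```

```bash
python3 plan.py scene wrist; python3 -c "
from plan import *
c=cap('scene');d=cap('wrist');k=np.zeros((400,800,3),np.uint8);k[:,:640]=d['pixels'][:,:,::-1];k[:160,640:]=cv2.resize(c['pixels'][160:260,290:390,::-1],(160,160));cv2.imwrite('pics/k2.png',k)"
```

```text
scene {'t': 17.6, 'crank': -57.459, 'r': 0.06, 'z': 0.161, 'F': [0.0, -0.1, 6.5], 'n': 112.0, 'gap': 0.359, 'wheel': 338.377, 'nk': 66.0, 'rad': 0.105, 'spread': 0.999}
wrist {'t': 17.65, 'crank': -57.476, 'r': 0.06, 'z': 0.161, 'F': [-0.4, 0.5, 6.4], 'n': 0.0, 'gap': 0.359}
cmd deg 302.41964222285606
```

View pics/k2.png

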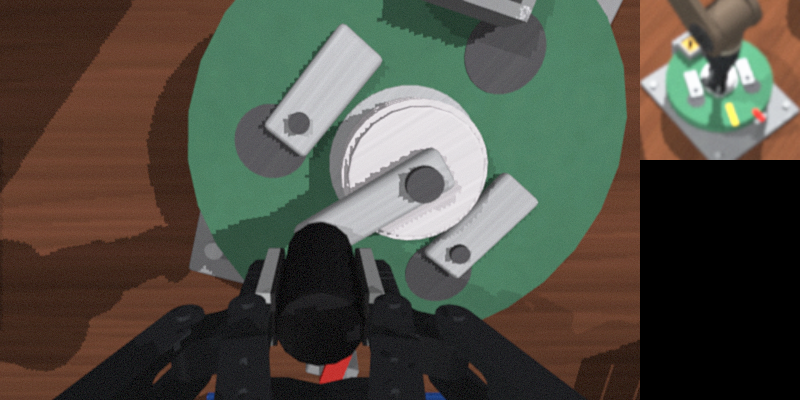

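The wheel is stopped short of the pointer: in the scene inset the mark is at (733,115) and the pointer at (758,116). I'll nudge it forward by about 21°.

```bash
python3 - <<'E'
from sim import *
for ws in([2.5]*5,[2.5]*6,[3]*4,[3]*5):
  print(ws,[[round(float(np.degrees(A[-1])),1),round(V[-1],3)] for J,Ts in((.08,.1),(.07,.1),(.08,.115),(.09,.09)) for T,A,V in[run(J,Ts,[(.1,w) for w in ws]+[(1.,0)],0.)]])
E
cp cmd.json c1.json; python3 plan.py 3 3 3 3 ; cp c1.json cmd.json; python3 plan.py 2.5 2.5 2.5 2.5 2.5
```

```text
[2.5, 2.5, 2.5, 2.5, 2.5] [[13.0, np.float64(0.0)], [14.1, np.float64(0.0)], [10.6, np.float64(0.0)], [13.8, np.float64(0.0)]]
[2.5, 2.5, 2.5, 2.5, 2.5, 2.5] [[17.4, np.float64(0.0)], [18.8, np.float64(0.0)], [14.2, np.float64(0.0)], [18.5, np.float64(0.0)]]
[3, 3, 3, 3] [[13.9, np.float64(0.0)], [15.1, np.float64(0.0)], [11.7, np.float64(0.0)], [14.4, np.float64(0.0)]]
[3, 3, 3, 3, 3] [[19.8, np.float64(0.0)], [21.4, np.float64(0.0)], [16.9, np.float64(0.0)], [20.6, np.float64(0.0)]]
-0.14 0.11 0 0 0 0 -1;-0.09 0.16 0 0 0 0 -1;-0.05 0.17 0 0 0 0 -1;0.01 0.18 0 0 0 0 -1
-0.12 0.09 0 0 0 0 -1;-0.08 0.12 0 0 0 0 -1;-0.06 0.14 0 0 0 0 -1;-0.02 0.15 0 0 0 0 -1;0.02 0.15 0 0 0 0 -1
```

```bash
cp c1.json cmd.json; python3 plan.py 3 3 3 3 3
```

```text
-0.14 0.11 0 0 0 0 -1;-0.09 0.16 0 0 0 0 -1;-0.05 0.17 0 0 0 0 -1;0.01 0.18 0 0 0 0 -1;0.06 0.17 0 0 0 0 -1
```

>>> play_rows(motion="-0.14 0.11 0 0 0 0 -1;-0.09 0.16 0 0 0 0 -1;-0.05 0.17 0 0 0 0 -1;0.01 0.18 0 0 0 0 -1;0.06 0.17 0 0 0 0 -1;0 0 0 0 0 0 -1;0 0 0 0 0 0 -1;0 0 0 0 0 0 -1;0 0 0 0 0 0 -1;0 0 0 0 0 0 -1")

```text
t: 18.8
ee_pos: [0.6453, 0.0186, 0.1607]
tool_rot: [0.0, 1.0, -0.0, 0.0]
ft_force: [-1.9, -0.4, 6.5]
finger_gap: 0.359
finger_force: 65.2
```

```bash
sleep 1; python3 plan.py scene wrist; python3 -c "
from plan import *
c=cap('scene');cv2.imwrite('pics/k3.png',cv2.resize(c['pixels'][170:255,290:390,::-1],None,fx=5,fy=5,interpolation=cv2.INTER_CUBIC))"
```

```text
scene {'t': 18.8, 'crank': 28.136, 'r': 0.06, 'z': 0.161, 'F': [-1.9, -0.4, 6.5], 'n': 107.0, 'gap': 0.359, 'wheel': 355.39, 'nk': 66.0, 'rad': 0.106, 'spread': 0.999}
wrist {'t': 18.85, 'crank': 28.149, 'r': 0.06, 'z': 0.161, 'F': [-1.6, -0.8, 6.7], 'n': 1388.0, 'gap': 0.354, 'wheel': 354.033, 'nk': 1388.0, 'rad': 0.101, 'spread': 0.999}
cmd deg 28.363311492478715
```

View pics/k3.png

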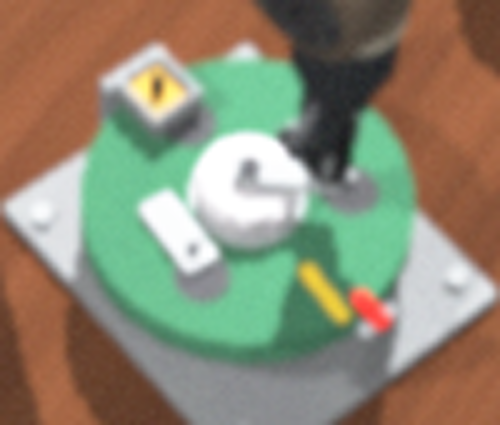

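The wheel is at rest with the mark about 5° short: mark end at (345,318), pointer tip at (358,295). One small nudge should centre it.

>>> play_rows(motion="0.11 0.14 0 0 0 0 -1;0.15 0.1 0 0 0 0 -1;0 0 0 0 0 0 -1;0 0 0 0 0 0 -1;0 0 0 0 0 0 -1;0 0 0 0 0 0 -1;0 0 0 0 0 0 -1;0 0 0 0 0 0 -1")

```text
t: 19.75
ee_pos: [0.6203, 0.0432, 0.1607]
tool_rot: [0.0, 1.0, 0.001, 0.001]
ft_force: [2.7, 4.9, 5.1]
finger_gap: 0.359
finger_force: 64.8
```

```bash
sleep 1; python3 plan.py scene wrist
```

```text
scene {'t': 19.75, 'crank': 62.166, 'r': 0.06, 'z': 0.161, 'F': [2.7, 4.9, 5.1], 'n': 103.0, 'gap': 0.359, 'wheel': 358.814, 'nk': 61.0, 'rad': 0.105, 'spread': 0.999}
wrist {'t': 19.8, 'crank': 62.182, 'r': 0.06, 'z': 0.161, 'F': [4.4, 5.8, 5.5], 'n': 845.0, 'gap': 0.361, 'wheel': 357.742, 'nk': 690.0, 'rad': 0.089, 'spread': 0.997}
cmd deg 28.363311492478715
```

>>> play_rows(motion="0 0 0 0 0 0 1;0 0 0 0 0 0 1;0 0 0 0 0 0 1;0 0 0 0 0 0 1;0 0 0 0 0 0 1;0 0 0 0 0 0 1;0 0 -0.2 0 0 0 1;0 0 -0.3 0 0 0 1;0 0 -0.4 0 0 0 1;0 0 -0.4 0 0 0 1")

```text
t: 20.85
ee_pos: [0.6191, 0.0427, 0.2916]
tool_rot: [0.0, 1.0, 0.0, -0.0]
ft_force: [0.2, -0.3, 0.0]
finger_gap: 0.996
finger_force: 0.0
```

```bash
sleep 1; python3 plan.py scene wrist; python3 -c "
from plan import *
d=cap('wrist');save(d,'w5.png')"
```

```text
scene {'t': 20.85, 'crank': 62.985, 'r': 0.059, 'z': 0.292, 'F': [0.2, -0.3, 0.0], 'n': 102.0, 'gap': 0.996, 'wheel': 358.62, 'nk': 59.0, 'rad': 0.105, 'spread': 0.999}
wrist {'t': 20.9, 'crank': 61.513, 'r': 0.06, 'z': 0.299, 'F': [-0.4, 0.3, 4.9], 'n': 1580.0, 'gap': 0.999, 'wheel': 357.844, 'nk': 597.0, 'rad': 0.102, 'spread': 0.999}
cmd deg 28.363311492478715
```

View pics/w5.png

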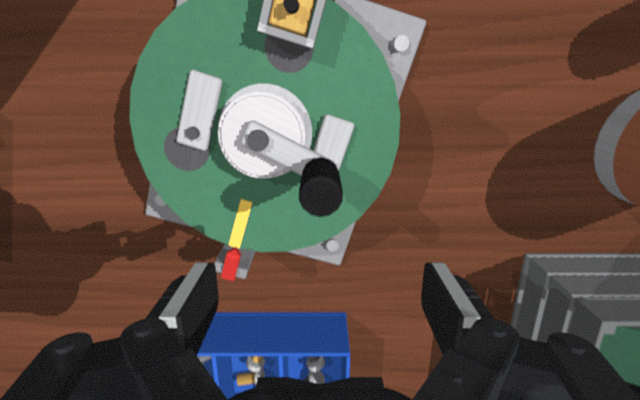

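The knob is free, and the mark at (240,225) lines up with the pointer tip at (234,250).

```bash
python3 -c "
from h import *
print(job.close_job())"
```

```text
the job is handed in; nothing more can be done
None
```

The job is handed in at about 21 s, but `close_job` returned no verdict: the wheel averaged about 2.08 rad/s over 7 s (from camera angles, not a direct speed reading), then stopped about 2° short of the pointer with the knob released and the hand lifted clear.

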